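# Clamp the powder canister in the shaker with the torque knob

### The arm

A 6-joint arm with a two-finger parallel gripper is mounted at the origin on the work surface. World frame = base frame: x ahead of the robot, y to its left, z up, the work surface at z = 0. Lengths are in m, angles in rad, forces in N, time in s.
With the tool pointing down it reaches from about 0.375 to 0.9 m from the base axis. Payload 3.1 kg.
Tool frame: the origin (TCP) lies at the very end of the fingers, on their centre line; the grasp point (between the pads) lies 19 mm behind it (manip.tcp_to_grasp is the distance from the TCP to the grasp point, in m); z points along the fingers, y is the line along which they close (so a half turn about z gives the same grasp; the last joint's range is limited). The gripper opens to 85 mm and grips with 20 to 120 N. Pads are 22 mm wide; open, the fingers measure 114 mm over their backs; the gripper's body (76 mm by 85 mm) begins 54 mm behind the grasp point. The pads swing forward as they close: fully open they stand 13 mm farther back than shut.
Start: joints at [1.101, 0.527, 1.433, -0, 1.181, -0.178], TCP at [0.18, 0.599, 0.231] pointing down, gripper open.
Joint ranges: [-3.08, 3.08], [-0.75, 2.2], [0.22, 2.44], [-1.43, 4.57], [0, 2.65], [-2.85, 2.85]. Speed limits (rad/s): [2.79, 2.79, 3.14, 3.14, 3.14, 3.14].

### API

Orientations are given as a unit quaternion [x, y, z, w].
In Python, from station import manip gives the robot as it stands. The module is installed in compiled form; this text tells all that it offers.
- The arm moves only by the tool step_arm, never from a script. Its argument "commands" is one flat list of numbers, 6 for each row, row after row: the shift along the tool's x, y, z in m, then the turn, a rotation vector about the tool's x, y, z in degrees. A call has exactly 10 rows; each row is the pose to reach, as a shift and turn from the pose commanded when the call began, along the tool's axes at that moment; what a row does not reach only later rows make up. A row lasts 1/10 s, in which the tool goes at most 50 mm and 8.59 degrees, less where a joint would pass 70% of its speed; a pose out of reach is approached as far as the arm can. A call with a gripper value outside its range is refused whole. "jaw" is the opening in per cent of the stroke, from 0 (shut) to 100 (fully open), set as the call begins (left out, the last holds). The fingers move at their own pace and stop on an object; "grip_force" is the grip in N (left out, the last holds). Time passes only in rows, so rows that repeat a pose let the fingers close, or fill a call up. It gives the time, the measured TCP pose, the force, the opening and the grip force at its end, in the units of the state.
- manip.sense(): the state, without advancing time (a new reading comes with each control period).
- manip.snapshot(name): name is "scene" or "top" or "wrist"; returns a dict with "pixels" (384x512x3 uint8, blue, green, red), "fx", "fy", "cx", "cy" (pixels), "R" (3x3) and "t" (3): a world point X has camera coordinates R X + t; the wrist camera has in their place "mount" (4x4, takes a point from camera to tool coordinates, whose origin is the TCP and whose axes are the flange's). Camera axes: x right, y down, z forward; pixel columns grow to the right and rows downward; lengths in m; the calibration is good to about 2 mm. A picture is of the moment at which its call begins: read the wrist's pose just before it. There is no depth.
- manip.sign_off(): hands the job in; it is judged then, once.
The state is a dict: "t": time; "q": joint angles; "qd": joint speeds; "tau": joint torques, N m; "tcp_pos": TCP position; "tool_rot": TCP orientation; "force": force on the tool from outside, world axes, zero at the start; "ft_torque": the same for the moment, N m; "finger_gap": opening from 0.0 (shut) to 1.0 (fully open); "gripper_force": force on a finger pad.
Only numpy, scipy, OpenCV 4.12 (cv2) and the standard library are available. Lean on these libraries where they do the work, as an engineer would, in place of code of your own. Each camera call takes 0.05 s, during which the arm holds its last target. There are 200 camera calls.

### The job

Get the loaded shaker ready to run: swing the blue clamp arm all the way over the canister to its stop, then tighten the black torque knob clockwise until it clicks exactly once, so that its pointer has jumped from the white mark to the green one - never on to the red one. Leave the canister standing in its cradle, do not disturb the other things on the bench, and let go.

Things in the scene. Friction and masses are not known exactly. Their poses are not given: they have to be found in the camera images.
- pivot (a point): Point on the vertical axis of the clamp arm's swing, 165 mm above the bench (mid-thickness of the arm), over the shaker's steel column (48 mm diameter). Its axes are the shaker's: z up; the closed arm points along -y, an arm at joint 0 along +x. The cradle's centre lies 110 mm along -y.
- clamp_arm (a joint): Swing of the clamp arm, rad: 0 fully open, 1.571 fully closed at a hard stop with knob and pad over the canister. Closes clockwise seen from above. Starts between 0.05 and 0.55. Stiff hinge (0.25 N m friction, about 1.5 N at the tip): stays where left. Tightening the knob pushes the arm against the closed stop.
- clamp_tip (a point): Centre of the yellow end of the blue clamp arm, 177 mm from the pivot axis, at mid-thickness; x points outward along the arm, z up. The arm is a straight bar 34 mm wide (yellow end 36) and 20 mm thick (155 to 175 mm above the bench), ending 15 mm beyond this point. It can be pushed from the side here. 25 mm of air lies between its underside and the canister's top when closed.
- knob_grip (a point): Point on the torque knob's vertical axis, 110 mm along the arm from the pivot, 212 mm above the bench (stays at this height). The black grip is a straight bar 60 mm long along x, 15 mm wide along y, with top 228 mm and foot 191 mm above the bench; white pointer stripe on top at its +x end; z up. It turns clockwise by more than one grasp can give: expect to regrip.
- disc_mark (a point): Centre of the top (185 mm above the bench) of the grey disc, 80 mm diameter, under the knob. White mark along its +x, then a green and a red mark, each 0.5 rad further clockwise. Knob and disc turn clockwise together (0.14 N m friction), lowering the pad 6 mm per rad: 1.4 to 2.6 rad to meet the canister, about 0.6 more to squeeze it (hardly springs back if let go), then only the knob turns.
- torque_knob (a joint): Angle of the knob relative to the disc, rad, clockwise positive: 0 in the first pocket (pointer at white), 0.5 in the second (one click, green), 1.0 in the third (red, over-tightened). A spring holds it in pockets; leaving one takes about 0.3 N m. Past 0.25 it falls by itself into the 0.5 pocket when let go, past 0.75 into the 1.0 pocket. Near 0 while the disc still turns.
- pad: Round rubber pressure pad under the arm, 48 mm diameter and 8 mm thick, spring-loaded (7 N/mm) on the knob's axis; origin at the centre of its top; z up. It starts 9 to 15 mm above the level of the canister's lid.
- canister: Steel canister with an orange band and a white lid, 79 mm diameter, 90 mm high, about 0.6 kg, loose in the cradle; origin at the centre of its underside, z up.
- shaker: The fixed shaker: a grey box 170 mm (x) by 270 mm (y), 40 mm high, origin under its centre, z up; the steel column stands 70 mm along +y, the cradle 40 mm along -y.
- cradle (a point): Centre of the floor of the black rubber ring (84 mm inner diameter, 12 mm high) in which the canister stands, 40 mm above the bench; z up.
- amber_jar: Bystander: amber jar with a black cap, 64 mm diameter, 95 mm high; origin under its centre, z up.
- white_bottle: Bystander: white bottle with a green cap, 56 mm diameter, 100 mm high; origin under its centre, z up.
- mortar: Bystander: white ceramic bowl, 100 mm diameter, 55 mm high; origin under its centre, z up.
- red_cap_jar: Bystander: small amber jar with a red cap, 52 mm diameter, 85 mm high; origin under its centre, z up.
- spatula: Bystander: spatula lying flat, 200 mm long along its x; origin at its middle.
- tray: Bystander: low white tray, 200 x 140 mm, 30 mm high; origin under its centre.
Things that resemble listed ones, but are neither listed nor needed, are in the scene too. Leave any purple look-alike of the canister alone.

How it is judged:
By the outcome, as a careful person would: the job done as asked, in the order asked, and still so for the second after the job is handed in, with the robot touching nothing.
It also fails if it takes over 72 s, if anything falls off the work surface, if the arm or the gripper's body presses on something with over 40 N, if the wrist force passes 120 N, or if a joint passes its speed limit or range.

## Working session

There is one attempt and no reset: what is moved stays moved. The work goes in short steps, Python scripts to look and compute and a tool call to move; the robot and the scene stay as the last step left them, time stands still between calls to the robot, and variables do not carry over. Pictures are saved under pics/ and viewed, at most 10 in all, crops included, and the job is handed in when it is done.

Besides the shell and the picture viewer there is one more tool, called after "Call:" by a JSON object that holds its "method" and its "body". step_arm: Moves the arm, as the interface text tells. Its arguments: {"type":"object","properties":{"commands":{"type":"array","items":{"type":"number"}},"jaw":{"type":"number"},"grip_force":{"type":"number"}},"required":["commands"]}

```bash
mkdir -p pics; python3 - <<'E'
from station import manip
import cv2,numpy as np,pickle
s=manip.sense();print(s)
d={}
for n in("scene","top"):
    p=manip.snapshot(n);d[n]=p
    cv2.imwrite(f"pics/{n}0.png",p["pixels"]);print(n,p["fx"],p["cx"],p["cy"],p["R"],p["t"])
pickle.dump(d,open("snap0.pkl","wb"))
both=[cv2.imread(f"pics/{n}0.png") for n in d]
cv2.imwrite("pics/t1.png",cv2.resize(both[1],(800,600)));cv2.imwrite("pics/s1.png",cv2.resize(both[0],(800,600)))
E
```

```text
{'t': 0.0, 'q': array([ 1.10050361e+00,  5.28485526e-01,  1.43393107e+00,  6.53242502e-06,
        1.18139971e+00, -1.78469288e-01]), 'qd': array([ 0.00020698, -0.00049383, -0.00159256,  0.00034845, -0.00220701,
        0.00031437]), 'tau': array([ 2.76934916e-04, -4.42356241e+01, -1.78024632e+01, -1.28027186e-04,
        8.33681028e-03, -3.52123280e-06]), 'tcp_pos': array([0.17942639, 0.59792679, 0.23031259]), 'tool_rot': array([ 1.45395659e-01,  9.89372966e-01, -1.05287700e-03, -3.57225476e-04]), 'force': array([ 0.31482273,  0.1814305 , -0.64275789]), 'ft_torque': array([-0.00688483,  0.06344312,  0.02159999]), 'gripper_force': 0.0, 'finger_gap': 1.0008516618581882}
scene 438.5603995245482 255.87066724492718 187.61999627766906 [[ 0.87446972  0.48487646  0.01405454]
 [ 0.28335474 -0.48708183 -0.82611221]
 [-0.39371665  0.72639253 -0.56333035]] [-0.48361266 -0.01486426  1.56565526]
top 368.8082740784625 255.5541829712854 192.1270877660148 [[ 0.02728764 -0.99962471  0.00241132]
 [-0.98200254 -0.02725741 -0.18689045]
 [ 0.18688603  0.00273188 -0.9823778 ]] [0.01272412 0.53777766 1.0737562 ]
```

View pics/t1.png

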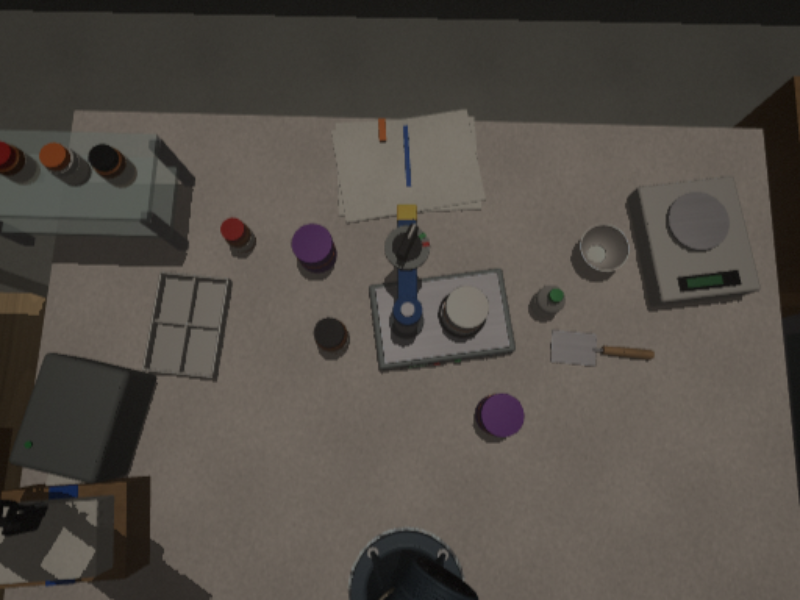

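View pics/s1.png

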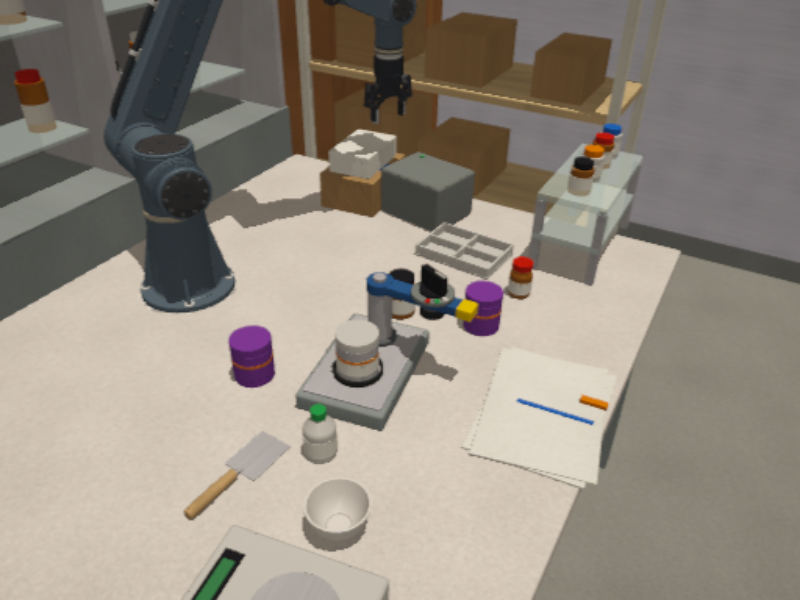

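The top view shows the clamp arm with its yellow tip at (407,212), knob and disc at (407,246), pivot cap at (407,310), and the white-lid canister with the orange band in the cradle at (466,310). The purple look-alikes are at (314,245) and (501,415), away from the shaker. The arm points along world +x and closes towards image right (-y).

```bash
cat > h.py <<'E'
import numpy as np,cv2
def ray(p,uv,z):
    "pixel -> world point on plane z, fixed camera"
    d=p["R"].T@np.array([(uv[0]-p["cx"])/p["fx"],(uv[1]-p["cy"])/p["fy"],1]);o=-p["R"].T@p["t"]
    return o+d*(z-o[2])/d[2]
def blob(im,lo,hi,roi=None):
    m=cv2.inRange(cv2.cvtColor(im,cv2.COLOR_BGR2HSV),np.array(lo),np.array(hi))
    if roi:
        k=np.zeros_like(m);x0,y0,x1,y1=roi;k[y0:y1,x0:x1]=1;m=m*k
    c=max(cv2.findContours(m,cv2.RETR_EXTERNAL,cv2.CHAIN_APPROX_NONE)[0],key=cv2.contourArea)
    return c
def cen(c): m=cv2.moments(c);return m["m10"]/m["m00"],m["m01"]/m["m00"]
E
python3 - <<'E'
import pickle;from h import *
d=pickle.load(open("snap0.pkl","rb"))
t,s=d["top"],d["scene"]
a=t["pixels"][100:250,220:345];a=cv2.resize(a,None,fx=4,fy=4,interpolation=cv2.INTER_CUBIC)
b=s["pixels"][150:275,185:320];b=cv2.resize(b,None,fx=2,fy=2)
a=cv2.convertScaleAbs(a,alpha=1.6)
o=np.zeros((600,790,3),np.uint8);o[:,:500]=a;o[:250,510:780]=b;cv2.imwrite("pics/c1.png",o)
c=blob(t["pixels"],(20,100,60),(35,255,255),(240,110,280,150));print("yellow",cen(c),cv2.boundingRect(c),ray(t,cen(c),.172),cv2.minAreaRect(c))
c=blob(t["pixels"],(100,120,40),(125,255,255),(240,140,285,220));print("blue",cen(c),cv2.boundingRect(c))
c=blob(s["pixels"],(20,100,60),(35,255,255),(270,170,330,230));print("yellow sc",cen(c),ray(s,cen(c),.168))
E
```

```text
yellow (259.8771929824561, 135.4019138755981) (254, 131, 13, 10) [0.67586244 0.01950218 0.172     ] ((260.0, 135.5), (9.0, 12.0), 90.0)
blue (260.28138528138527, 191.07835497835495) (252, 173, 18, 34)
yellow sc (298.1653944020356, 198.206106870229) [0.67518646 0.01699325 0.168     ]
```

View pics/c1.png

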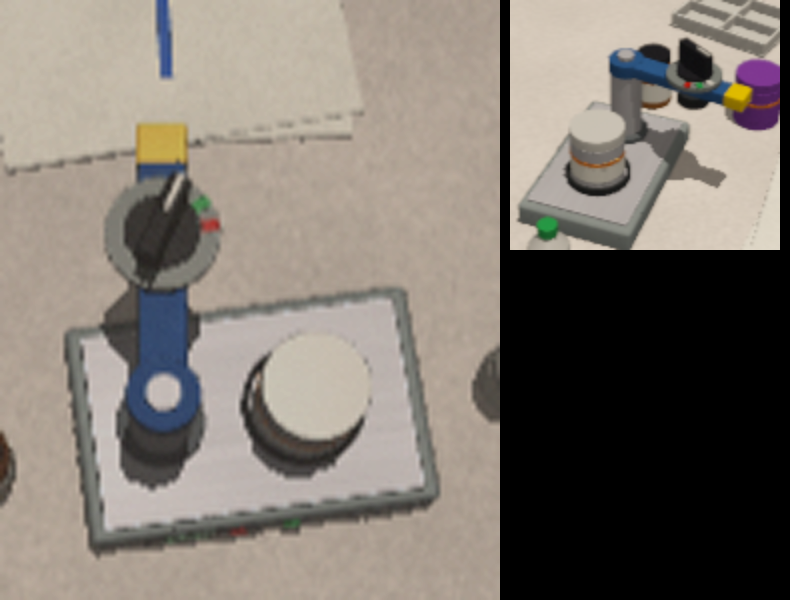

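The crop confirms the white-lid canister with its orange band in the cradle. Crop pixels are: pivot cap (163,393), disc (162,234), lid (316,386), yellow end (162,143). The pointer stripe runs from about (170,212) to (183,178). The shaker's top corners are (68,333), (403,292), (436,490) and (97,545).

```bash
python3 - <<'E'
import pickle;from h import *
t=pickle.load(open("snap0.pkl","rb"))["top"]
P=lambda u,v,z:ray(t,(u/4+220-.4,v/4+100-.4),z)
pv=P(163,393,.18);tip=P(162,143,.175);disc=P(162,234,.185);lid=P(316,386,.13)
print(pv,tip,disc,lid)
cs=[P(*c,.04) for c in((68,333),(403,292),(436,490),(97,545))]
for i in range(4):
  e=cs[(i+1)%4]-cs[i];print(cs[i],np.linalg.norm(e),np.degrees(np.arctan2(e[1],e[0])))
print("lid-pv",lid-pv,np.linalg.norm((lid-pv)[:2]),"tip",np.linalg.norm((tip-pv)[:2]),"disc",np.linalg.norm((disc-pv)[:2]))
a=P(170,212,.228);b=P(183,178,.228);print("ptr",np.degrees(np.arctan2(*(b-a)[1::-1])))
print("arm dir",np.degrees(np.arctan2(*(tip-pv)[1::-1])), "closed dir",np.degrees(np.arctan2(*(lid-pv)[1::-1])))
E
```

```text
[0.49734976 0.01386246 0.18      ] [0.67496751 0.01890023 0.175     ] [0.60640399 0.0173319  0.185     ] [ 0.5140887  -0.09457189  0.13      ]
[0.56682535 0.086941   0.04      ] 0.2622550582430882 -81.262226932727
[ 0.60666516 -0.17227032  0.04      ] 0.155650548508316 -171.06815125825364
[ 0.45290207 -0.19643655  0.04      ] 0.2601160372177612 100.75697860180861
[0.40435306 0.05910865 0.04      ] 0.16483896806299064 9.720712827796614
lid-pv [ 0.01673894 -0.10843436 -0.05      ] 0.1097187391817059 tip 0.17768918468412645 disc 0.10910940583657623
ptr -18.800823318799043
arm dir 1.6246441859530643 closed dir -81.22455485301448
```

Call:
{"method": "step_arm", "body": {"commands": [-0.626, -0.361, 0, 0, 0, -18, -0.626, -0.361, 0, 0, 0, -18, -0.626, -0.361, 0, 0, 0, -18, -0.626, -0.361, 0, 0, 0, -18, -0.626, -0.361, 0, 0, 0, -18, -0.626, -0.361, 0, 0, 0, -18, -0.626, -0.361, 0, 0, 0, -18, -0.626, -0.361, 0, 0, 0, -18, -0.626, -0.361, 0, 0, 0, -18, -0.626, -0.361, 0, 0, 0, -18], "jaw": 0}}

```text
t: 1.1
tcp_pos: [0.5203, 0.2366, 0.231]
tool_rot: [-0.011, 1.0, -0.0, -0.0]
force: [0.4, -0.3, 0.4]
finger_gap: 0.002
gripper_force: 0.0
```

```bash
cat > go.py <<'E'
import sys,numpy as np
from scipy.spatial.transform import Rotation as R
from station import manip
def go(x,y,z,yaw):
    s=manip.sense();T=R.from_quat(s["tool_rot"]);p=s["tcp_pos"]
    a=np.radians(yaw);c,d=np.cos(a),np.sin(a)
    G=R.from_matrix(np.array([[c,d,0],[d,-c,0],[0,0,-1]]))
    X=T.as_matrix()[:,0]
    print("t",round(s["t"],2),"p",p.round(4),"yaw",np.degrees(np.arctan2(X[1],X[0])).round(1),"F",s["force"].round(1),"M",s["ft_torque"].round(2),"gap",round(s["finger_gap"],3),"q6",s["q"][5].round(2))
    print("shift",T.inv().apply(np.array([x,y,z])-p).round(4),"turn",(T.inv()*G).as_rotvec(degrees=True).round(1))
if __name__=="__main__": go(*map(float,sys.argv[1:]))
E
python3 go.py .674 .072 .16 181.6
```

```text
t 1.1 p [0.5203 0.2366 0.231 ] yaw -178.7 F [ 0.4 -0.3  0.4] M [ 0.01 -0.02  0.03] gap 0.002 q6 -1.36
shift [-0.1501 -0.1679  0.0709] turn [ 0.  -0.  -0.3]
```

Call:
{"method": "step_arm", "body": {"commands": [-0.034, -0.037, 0, 0, 0, 0, -0.068, -0.074, 0, 0, 0, 0, -0.1, -0.11, 0, 0, 0, 0, -0.13, -0.145, 0, 0, 0, 0, -0.154, -0.168, 0, 0, 0, 0, -0.154, -0.168, 0.03, 0, 0, 0, -0.154, -0.168, 0.06, 0, 0, 0, -0.154, -0.168, 0.071, 0, 0, 0, -0.154, -0.168, 0.071, 0, 0, 0, -0.154, -0.168, 0.071, 0, 0, 0]}}

```text
t: 2.1
tcp_pos: [0.6777, 0.0741, 0.1611]
tool_rot: [-0.011, 1.0, -0.0, 0.001]
force: [0.3, 0.2, 0.2]
finger_gap: -0.003
gripper_force: 0.0
```

```bash
python3 - <<'E'
from go import go
import numpy as np
pv=np.array([.4975,.014]);r=.182;o=.0335
for th in np.arange(7,-85,-8):
    a=np.radians(th);p=pv+r*np.array([np.cos(a),np.sin(a)])+o*np.array([-np.sin(a),np.cos(a)])
    print(th,end=" ");go(*p,.16,180+th)
E
```

```text
7 t 2.1 p [0.6777 0.0741 0.1611] yaw -178.7 F [0.3 0.2 0.2] M [-0.04 -0.01  0.02] gap -0.003 q6 -1.65
shift [ 0.0037 -0.0046  0.0011] turn [-0.   0.1 -5.7]
-1 t 2.1 p [0.6777 0.0741 0.1611] yaw -178.7 F [0.3 0.2 0.2] M [-0.04 -0.01  0.02] gap -0.003 q6 -1.65
shift [-0.0017 -0.0299  0.0011] turn [-0.   0.1  2.3]
-9 t 2.1 p [0.6777 0.0741 0.1611] yaw -178.7 F [0.3 0.2 0.2] M [-0.04 -0.01  0.02] gap -0.003 q6 -1.65
shift [-0.0036 -0.0556  0.0011] turn [ 0.   0.1 10.3]
-17 t 2.1 p [0.6777 0.0741 0.1611] yaw -178.7 F [0.3 0.2 0.2] M [-0.04 -0.01  0.02] gap -0.003 q6 -1.65
shift [-0.0018 -0.0814  0.0011] turn [ 0.   0.1 18.3]
-25 t 2.1 p [0.6777 0.0741 0.1611] yaw -178.7 F [0.3 0.2 0.2] M [-0.04 -0.01  0.02] gap -0.003 q6 -1.65
shift [ 0.0035 -0.1066  0.0011] turn [ 0.   0.1 26.3]
-33 t 2.1 p [0.6777 0.0741 0.1611] yaw -178.7 F [0.3 0.2 0.2] M [-0.04 -0.01  0.02] gap -0.003 q6 -1.65
shift [ 0.0123 -0.1309  0.0011] turn [ 0.   0.1 34.3]
-41 t 2.1 p [0.6777 0.0741 0.1611] yaw -178.7 F [0.3 0.2 0.2] M [-0.04 -0.01  0.02] gap -0.003 q6 -1.65
shift [ 0.0244 -0.1537  0.0011] turn [ 0.   0.1 42.3]
-49 t 2.1 p [0.6777 0.0741 0.1611] yaw -178.7 F [0.3 0.2 0.2] M [-0.04 -0.01  0.02] gap -0.003 q6 -1.65
shift [ 0.0395 -0.1747  0.001 ] turn [ 0.   0.1 50.3]
-57 t 2.1 p [0.6777 0.0741 0.1611] yaw -178.7 F [0.3 0.2 0.2] M [-0.04 -0.01  0.02] gap -0.003 q6 -1.65
shift [ 0.0574 -0.1933  0.001 ] turn [ 0.   0.1 58.3]
-65 t 2.1 p [0.6777 0.0741 0.1611] yaw -178.7 F [0.3 0.2 0.2] M [-0.04 -0.01  0.02] gap -0.003 q6 -1.65
shift [ 0.0777 -0.2092  0.001 ] turn [ 0.   0.1 66.3]
-73 t 2.1 p [0.6777 0.0741 0.1611] yaw -178.7 F [0.3 0.2 0.2] M [-0.04 -0.01  0.02] gap -0.003 q6 -1.65
shift [ 0.1    -0.2222  0.001 ] turn [ 0.   0.1 74.3]
-81 t 2.1 p [0.6777 0.0741 0.1611] yaw -178.7 F [0.3 0.2 0.2] M [-0.04 -0.01  0.02] gap -0.003 q6 -1.65
shift [ 0.1239 -0.2319  0.001 ] turn [ 0.   0.1 82.3]
```

Call:
{"method": "step_arm", "body": {"commands": [0, -0.017, 0.001, 0, 0, 0, -0.002, -0.03, 0.001, 0, 0, 2.5, -0.003, -0.045, 0.001, 0, 0, 6.5, -0.004, -0.056, 0.001, 0, 0, 10.3, -0.002, -0.081, 0.001, 0, 0, 18.3, 0.0035, -0.107, 0.001, 0, 0, 26.3, 0.012, -0.131, 0.001, 0, 0, 34.3, 0.0245, -0.154, 0.001, 0, 0, 42.3, 0.0395, -0.175, 0.001, 0, 0, 50.3, 0.0575, -0.193, 0.001, 0, 0, 58.3]}}

```text
t: 3.1
tcp_pos: [0.6249, -0.1227, 0.1606]
tool_rot: [0.481, 0.877, 0.001, 0.002]
force: [2.2, 2.1, -0.4]
finger_gap: 0.001
gripper_force: 1.2
```

```bash
python3 - <<'E'
from go import go
from h import *
from station import manip
pv=np.array([.4975,.014]);r=.182;o=.0335
for th in (-60,-65,-70,-74,-78,-81,-83):
    a=np.radians(th);p=pv+r*np.array([np.cos(a),np.sin(a)])+o*np.array([-np.sin(a),np.cos(a)])
    print(th,end=" ");go(*p,.16,180+th)
p=manip.snapshot("top");cv2.imwrite("pics/t2.png",cv2.resize(p["pixels"][90:270,200:380],(540,540),interpolation=cv2.INTER_CUBIC))
E
```

```text
-60 t 3.1 p [ 0.6249 -0.1227  0.1606] yaw 122.5 F [ 2.2  2.1 -0.4] M [ 0.33 -0.22  0.03] gap 0.001 q6 -0.94
shift [ 0.0004 -0.0085  0.0006] turn [0.2 0.2 2.5]
-65 t 3.1 p [ 0.6249 -0.1227  0.1606] yaw 122.5 F [ 2.2  2.1 -0.4] M [ 0.33 -0.22  0.03] gap 0.001 q6 -0.94
shift [-0.0011 -0.0245  0.0006] turn [0.2 0.2 7.5]
-70 t 3.1 p [ 0.6249 -0.1227  0.1606] yaw 122.5 F [ 2.2  2.1 -0.4] M [ 0.33 -0.22  0.03] gap 0.001 q6 -0.94
shift [-0.0013 -0.0407  0.0005] turn [ 0.2  0.1 12.5]
-74 t 3.1 p [ 0.6249 -0.1227  0.1606] yaw 122.5 F [ 2.2  2.1 -0.4] M [ 0.33 -0.22  0.03] gap 0.001 q6 -0.94
shift [-0.0003 -0.0536  0.0005] turn [ 0.2  0.1 16.5]
-78 t 3.1 p [ 0.6249 -0.1227  0.1606] yaw 122.5 F [ 2.2  2.1 -0.4] M [ 0.33 -0.22  0.03] gap 0.001 q6 -0.94
shift [ 0.0015 -0.0663  0.0004] turn [ 0.2  0.1 20.5]
-81 t 3.1 p [ 0.6249 -0.1227  0.1606] yaw 122.5 F [ 2.2  2.1 -0.4] M [ 0.33 -0.22  0.03] gap 0.001 q6 -0.94
shift [ 0.0034 -0.0758  0.0004] turn [ 0.2  0.1 23.5]
-83 t 3.1 p [ 0.6249 -0.1227  0.1606] yaw 122.5 F [ 2.2  2.1 -0.4] M [ 0.33 -0.22  0.03] gap 0.001 q6 -0.94
shift [ 0.005  -0.0821  0.0004] turn [ 0.2  0.1 25.5]
```

View pics/t2.png

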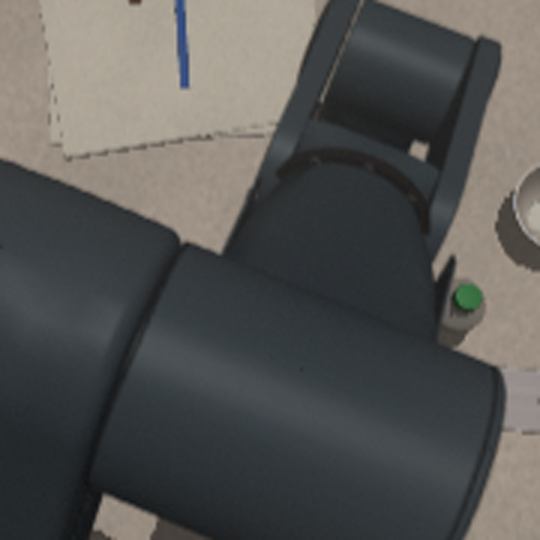

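The robot's own arm hides the shaker in this view. The 3 N force fits pushing the hinge, so I continue towards the stop and go gently at the end.

Call:
{"method": "step_arm", "body": {"commands": [0, -0.009, 0, 0, 0, 2.5, -0.001, -0.0245, 0, 0, 0, 7.5, -0.001, -0.0405, 0, 0, 0, 12.5, 0, -0.0535, 0, 0, 0, 16.5, 0.001, -0.06, 0, 0, 0, 18.5, 0.0015, -0.0635, 0, 0, 0, 20, 0.002, -0.0665, 0, 0, 0, 21, 0.002, -0.069, 0, 0, 0, 21.5, 0.003, -0.071, 0, 0, 0, 22, 0.003, -0.073, 0, 0, 0, 22.5]}}

```text
t: 4.15
tcp_pos: [0.5611, -0.1573, 0.1593]
tool_rot: [0.64, 0.769, 0.0, -0.0]
force: [0.7, 0.1, 1.2]
finger_gap: -0.001
gripper_force: 0.7
```

```bash
python3 go.py .56 -.163 .16 98
```

```text
t 4.15 p [ 0.5611 -0.1573  0.1593] yaw 100.5 F [0.7 0.1 1.2] M [ 0.04 -0.21 -0.01] gap -0.001 q6 -0.65
shift [-0.0054 -0.0022 -0.0007] turn [ 0.  -0.   2.5]
```

Call:
{"method": "step_arm", "body": {"commands": [0, -0.001, 0, 0, 0, 0.3, 0, -0.002, 0, 0, 0, 0.6, 0, -0.003, 0, 0, 0, 0.9, 0, -0.004, 0, 0, 0, 1.2, 0, -0.005, 0, 0, 0, 1.5, 0, -0.006, 0, 0, 0, 1.5, 0, -0.006, 0, 0, 0, 1.5, 0, -0.006, 0, 0, 0, 1.5, 0, -0.006, 0, 0, 0, 1.5, 0, -0.006, 0, 0, 0, 1.5]}}

```text
t: 5.15
tcp_pos: [0.5567, -0.1587, 0.1594]
tool_rot: [0.65, 0.76, 0.001, 0.001]
force: [4.7, 0.1, -1.6]
finger_gap: -0.001
gripper_force: 2.6
```

```bash
python3 go.py .56 -.163 .16 98
```

```text
t 5.15 p [ 0.5567 -0.1587  0.1594] yaw 99.0 F [ 4.7  0.1 -1.6] M [ 0.03 -0.84  0.  ] gap -0.001 q6 -0.63
shift [-0.0048  0.0026 -0.0006] turn [0.2 0.  1. ]
```

Call:
{"method": "step_arm", "body": {"commands": [0, -0.001, 0, 0, 0, 0, 0, -0.002, 0, 0, 0, 0, 0, -0.003, 0, 0, 0, 0, 0, -0.003, 0, 0, 0, 0, 0, -0.003, 0, 0, 0, 0, 0, -0.003, 0, 0, 0, 0, 0, -0.003, 0, 0, 0, 0, 0, -0.003, 0, 0, 0, 0, 0, -0.003, 0, 0, 0, 0, 0, -0.003, 0, 0, 0, 0]}}

```text
t: 6.15
tcp_pos: [0.5566, -0.1588, 0.1596]
tool_rot: [0.65, 0.76, 0.003, 0.004]
force: [11.6, 2.5, -5.4]
finger_gap: 0.002
gripper_force: 5.8
```

```bash
python3 go.py .60 -.163 .30 79
```

```text
t 6.15 p [ 0.5566 -0.1588  0.1596] yaw 98.9 F [11.6  2.5 -5.4] M [ 0.45 -1.86  0.06] gap 0.002 q6 -0.63
shift [-0.0111  0.0436 -0.14  ] turn [ 0.6 -0.  19.9]
```

Call:
{"method": "step_arm", "body": {"commands": [0, 0.03, 0, 0, 0, 0, 0, 0.045, -0.02, 0, 0, 0, 0, 0.045, -0.065, 0, 0, 0, 0, 0.045, -0.11, 0, 0, 5, 0.01, 0.04, -0.14, 0, 0, 10, 0.035, 0.01, -0.14, 0, 0, 15, 0.055, -0.015, -0.14, 0, 0, 20, 0.07, -0.028, -0.14, 0, 0, 20, 0.07, -0.028, -0.14, 0, 0, 20, 0.07, -0.028, -0.14, 0, 0, 20]}}

```text
t: 7.15
tcp_pos: [0.5133, -0.0943, 0.2993]
tool_rot: [0.772, 0.636, -0.0, -0.0]
force: [1.0, -0.4, -0.3]
finger_gap: 0.0
gripper_force: 0.0
```

Call:
{"method": "step_arm", "body": {"commands": [0, 0, 0, 0, 0, 0, 0, 0, 0, 0, 0, 0, 0, 0, 0, 0, 0, 0, 0, 0, 0, 0, 0, 0, 0, 0, 0, 0, 0, 0, 0, 0, 0, 0, 0, 0, 0, 0, 0, 0, 0, 0, 0, 0, 0, 0, 0, 0, 0, 0, 0, 0, 0, 0, 0, 0, 0, 0, 0, 0], "jaw": 70, "grip_force": 80}}

```text
t: 8.15
tcp_pos: [0.5136, -0.0944, 0.2993]
tool_rot: [0.772, 0.636, 0.0, -0.0]
force: [0.4, -0.0, -0.1]
finger_gap: 0.697
gripper_force: 0.0
```

```bash
python3 go.py .514 -.095 .195 79; python3 - <<'E'
from station import manip;import cv2,pickle
s=manip.sense();p=manip.snapshot("wrist");pickle.dump((s,p),open("w1.pkl","wb"));print(p["mount"],p["fx"],p["cx"],p["cy"])
q=manip.snapshot("scene")["pixels"][150:275,185:320]
o=cv2.resize(p["pixels"],(800,600));o[:250,530:]=cv2.resize(q,(270,250));cv2.imwrite("pics/w1.png",o)
E
```

```text
t 8.15 p [ 0.5136 -0.0944  0.2993] yaw 79.0 F [ 0.4 -0.  -0.1] M [-0.01 -0.02 -0.02] gap 0.697 q6 -0.2
shift [-0.0006  0.0005  0.1043] turn [-0. -0. -0.]
[[-1.29601140e-03 -9.53426344e-01 -3.01623154e-01  7.80532577e-02]
 [ 9.99999058e-01 -1.37190995e-03  3.98010196e-05 -7.68971305e-05]
 [-4.51747148e-04 -3.01622818e-01  9.53427224e-01 -1.43422905e-01]
 [ 0.00000000e+00  0.00000000e+00  0.00000000e+00  1.00000000e+00]] 288.48103357524013 257.07498752813405 190.56311985380367
```

View pics/w1.png

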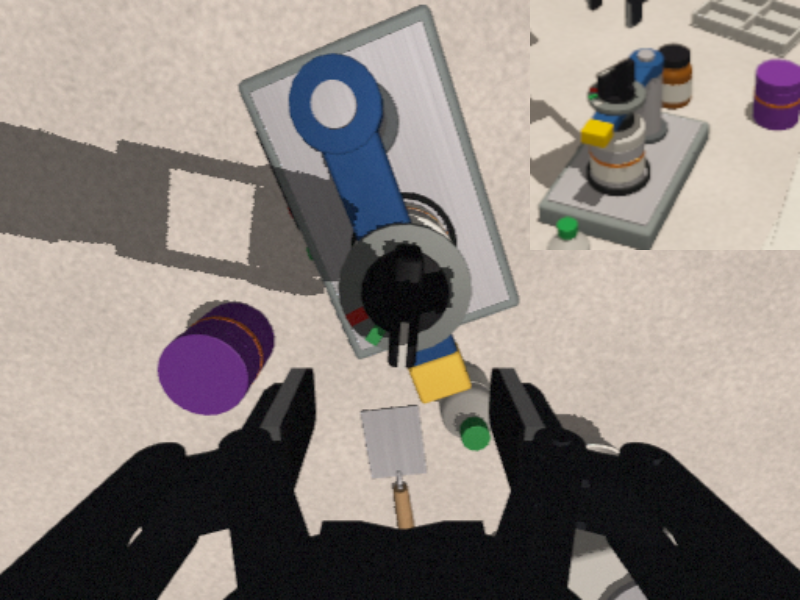

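The wrist view shows the clamp arm closed over the canister: pivot cap (333,103), disc centre about (405,287), yellow end (441,377). The knob bar runs vertically in the image from (410,250) to (403,362), parallel to the fingers. Green is at (375,335) and red at (357,316), clockwise of the pointer.

```bash
cat >> h.py <<'E'
from scipy.spatial.transform import Rotation as Ro
def wray(s,p,uv,z):
    "wrist pixel -> world point on plane z"
    M=p["mount"];T=Ro.from_quat(s["tool_rot"]).as_matrix()
    d=T@M[:3,:3]@np.array([(uv[0]-p["cx"])/p["fx"],(uv[1]-p["cy"])/p["fy"],1]);o=T@M[:3,3]+s["tcp_pos"]
    return o+d*(z-o[2])/d[2]
def marks(s,p,c,yawref=None):
    "world angle (deg) about c of green and red marks on the disc, z=.185"
    h=cv2.cvtColor(p["pixels"],cv2.COLOR_BGR2HSV);out={}
    ys,xs=np.mgrid[:384,:512]
    for n,m in(("green",cv2.inRange(h,(45,90,30),(85,255,255))),("red",cv2.inRange(h,(0,130,30),(8,255,255))|cv2.inRange(h,(174,130,30),(180,255,255)))):
        P=[wray(s,p,(u,v),.185)[:2]-c for v,u in zip(*np.nonzero(m))]
        P=np.array([q for q in P if .02<np.hypot(*q)<.045])
        if len(P)>5: q=P.mean(0);out[n]=(len(P),np.hypot(*q).round(4),np.degrees(np.arctan2(q[1],q[0])).round(1))
    return out
E
python3 - <<'E'
import pickle;from h import *
s,p=pickle.load(open("w1.pkl","rb"))
f=lambda u,v,z:wray(s,p,(u*.64-.2,v*.64-.2),z)
pv,dc,tp=f(333,103,.18),f(405,287,.185),f(439,379,.17)
# knob top bar ends
a,b=f(409,248,.228),f(402,364,.228)
print(pv,dc,tp,a,b,np.hypot(*(a-b)[:2]),np.degrees(np.arctan2(*(a-b)[1::-1])),"mid",(a+b)/2)
e=tp-pv;print("arm",np.hypot(*e[:2]),np.degrees(np.arctan2(e[1],e[0])),"disc r",np.hypot(*(dc-pv)[:2]))
print(marks(s,p,dc[:2]))
E
```

```text
[0.49736211 0.01578143 0.18      ] [ 0.5159934  -0.09134453  0.185     ] [ 0.52545185 -0.16328958  0.17      ] [ 0.5237022  -0.06019919  0.228     ] [ 0.508539   -0.11998688  0.228     ] 0.061680553402937474 75.76885016751068 mid [ 0.5161206  -0.09009303  0.228     ]
arm 0.1812607438130297 -81.08501997665367 disc r 0.10873405998040277
{'green': (100, np.float64(0.0356), np.float64(-132.2)), 'red': (106, np.float64(0.0343), np.float64(-159.0))}
```

Call:
{"method": "step_arm", "body": {"commands": [0.001, 0.001, 0.03, 0, 0, 3, 0.0015, 0.001, 0.065, 0, 0, 3, 0.0015, 0.001, 0.09, 0, 0, 3, 0.0015, 0.001, 0.103, 0, 0, 3, 0.0015, 0.001, 0.103, 0, 0, 3, 0.0015, 0.001, 0.103, 0, 0, 3, 0.0015, 0.001, 0.103, 0, 0, 3, 0.0015, 0.001, 0.103, 0, 0, 3, 0.0015, 0.001, 0.103, 0, 0, 3, 0.0015, 0.001, 0.103, 0, 0, 3]}}

```text
t: 9.25
tcp_pos: [0.5152, -0.0932, 0.1969]
tool_rot: [0.788, 0.616, 0.0, 0.0]
force: [0.2, 0.2, 0.3]
finger_gap: 0.7
gripper_force: 0.0
```

Call:
{"method": "step_arm", "body": {"commands": [0, 0, 0, 0, 0, 0, 0, 0, 0, 0, 0, 0, 0, 0, 0, 0, 0, 0, 0, 0, 0, 0, 0, 0, 0, 0, 0, 0, 0, 0, 0, 0, 0, 0, 0, 0, 0, 0, 0, 0, 0, 0, 0, 0, 0, 0, 0, 0, 0, 0, 0, 0, 0, 0, 0, 0, 0, 0, 0, 0], "jaw": 0, "grip_force": 60}}

```text
t: 10.25
tcp_pos: [0.5154, -0.0933, 0.1965]
tool_rot: [0.788, 0.615, 0.0, 0.0]
force: [2.9, 0.1, 1.6]
finger_gap: 0.164
gripper_force: 60.2
```

```bash
cat > see.py <<'E'
import sys,pickle
from h import *
from go import go
from station import manip
c=np.array([.5155,-.0925])
go(.515,-.093,.196,76)
s=manip.sense();p=manip.snapshot("wrist");pickle.dump((s,p),open("w.pkl","wb"))
print(marks(s,p,c))
if len(sys.argv)>1: cv2.imwrite(f"pics/{sys.argv[1]}.png",cv2.resize(p["pixels"],(800,600)))
E
python3 see.py w2
```

```text
t 10.25 p [ 0.5154 -0.0933  0.1965] yaw 76.0 F [2.9 0.1 1.6] M [ 0.04 -0.35 -0.05] gap 0.164 q6 -0.15
shift [ 0.0001 -0.0005  0.0005] turn [ 0.1  0.  -0. ]
{'red': (103, np.float64(0.0361), np.float64(-162.7))}
```

View pics/w2.png

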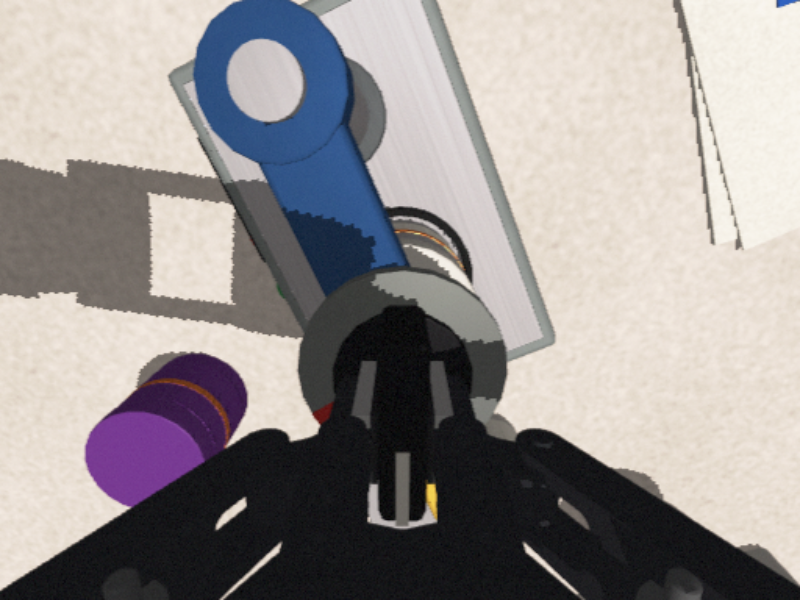

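The grasp is good: bar between the pads, pointer stripe at (402,490), red mark just visible at (322,412). Now I turn clockwise.

Call:
{"method": "step_arm", "body": {"commands": [0, 0, 0, 0, 0, 5, 0, 0, 0, 0, 0, 11, 0, 0, 0, 0, 0, 17, 0, 0, 0, 0, 0, 23, 0, 0, 0, 0, 0, 29, 0, 0, 0, 0, 0, 35, 0, 0, 0, 0, 0, 41, 0, 0, 0, 0, 0, 47, 0, 0, 0, 0, 0, 53, 0, 0, 0, 0, 0, 57]}}

```text
t: 11.3
tcp_pos: [0.5163, -0.094, 0.1965]
tool_rot: [0.987, 0.164, 0.001, 0.001]
force: [3.0, -1.3, 0.8]
finger_gap: 0.163
gripper_force: 59.8
```

```bash
python3 see.py
```

```text
t 11.3 p [ 0.5163 -0.094   0.1965] yaw 18.8 F [ 3.  -1.3  0.8] M [-0.16 -0.5   0.16] gap 0.163 q6 0.85
shift [-0.0009 -0.0014  0.0005] turn [  0.2  -0.  -57.2]
{'red': (60, np.float64(0.0358), np.float64(142.0))}
```

Call:
{"method": "step_arm", "body": {"commands": [0, 0, 0, 0, 0, 5, 0, 0, 0, 0, 0, 10, 0, 0, 0, 0, 0, 15, 0, 0, 0, 0, 0, 20, 0, 0, 0, 0, 0, 25, 0, 0, 0, 0, 0, 30, 0, 0, 0, 0, 0, 35, 0, 0, 0, 0, 0, 40, 0, 0, 0, 0, 0, 44, 0, 0, 0, 0, 0, 47]}}

```text
t: 12.35
tcp_pos: [0.5163, -0.0949, 0.1966]
tool_rot: [0.97, -0.242, 0.002, 0.001]
force: [3.6, -4.0, 0.0]
finger_gap: 0.166
gripper_force: 59.7
```

```bash
python3 see.py
```

```text
t 12.35 p [ 0.5163 -0.0949  0.1966] yaw -28.0 F [ 3.6 -4.   0. ] M [-0.61 -0.54  0.25] gap 0.166 q6 1.67
shift [-0.002  -0.0011  0.0006] turn [ 3.00e-01 -1.00e-01 -1.04e+02]
{'red': (38, np.float64(0.0357), np.float64(95.2))}
```

Call:
{"method": "step_arm", "body": {"commands": [0, 0, 0, 0, 0, 3, 0, 0, 0, 0, 0, 6, 0, 0, 0, 0, 0, 8, 0, 0, 0, 0, 0, 8, 0, 0, 0, 0, 0, 8, 0, 0, 0, 0, 0, 8, 0, 0, 0, 0, 0, 8, 0, 0, 0, 0, 0, 8, 0, 0, 0, 0, 0, 8, 0, 0, 0, 0, 0, 8]}}

```text
t: 13.4
tcp_pos: [0.5162, -0.0951, 0.1966]
tool_rot: [0.951, -0.308, 0.002, 0.001]
force: [3.5, -4.4, -0.7]
finger_gap: 0.167
gripper_force: 59.8
```

```bash
python3 see.py
```

```text
t 13.4 p [ 0.5162 -0.0951  0.1966] yaw -35.9 F [ 3.5 -4.4 -0.7] M [-0.69 -0.59  0.26] gap 0.167 q6 1.8
shift [-0.0022 -0.001   0.0006] turn [ 3.000e-01 -1.000e-01 -1.119e+02]
{'red': (29, np.float64(0.0357), np.float64(87.5))}
```

Call:
{"method": "step_arm", "body": {"commands": [0, 0, 0, 0, 0, 3, 0, 0, 0, 0, 0, 6, 0, 0, 0, 0, 0, 8, 0, 0, 0, 0, 0, 8, 0, 0, 0, 0, 0, 8, 0, 0, 0, 0, 0, 8, 0, 0, 0, 0, 0, 8, 0, 0, 0, 0, 0, 8, 0, 0, 0, 0, 0, 8, 0, 0, 0, 0, 0, 8]}}

```text
t: 14.45
tcp_pos: [0.5161, -0.0952, 0.1966]
tool_rot: [0.928, -0.373, 0.002, 0.002]
force: [2.6, -5.4, 0.0]
finger_gap: 0.166
gripper_force: 59.8
```

```bash
python3 see.py
```

```text
t 14.45 p [ 0.5161 -0.0952  0.1966] yaw -43.8 F [ 2.6 -5.4  0. ] M [-0.73 -0.48  0.28] gap 0.166 q6 1.94
shift [-0.0023 -0.0008  0.0006] turn [ 3.000e-01 -1.000e-01 -1.198e+02]
{'red': (16, np.float64(0.0362), np.float64(80.1))}
```

Call:
{"method": "step_arm", "body": {"commands": [0, 0, 0, 0, 0, 3, 0, 0, 0, 0, 0, 6, 0, 0, 0, 0, 0, 8, 0, 0, 0, 0, 0, 8, 0, 0, 0, 0, 0, 8, 0, 0, 0, 0, 0, 8, 0, 0, 0, 0, 0, 8, 0, 0, 0, 0, 0, 8, 0, 0, 0, 0, 0, 8, 0, 0, 0, 0, 0, 8]}}

```text
t: 15.5
tcp_pos: [0.516, -0.0953, 0.1966]
tool_rot: [0.899, -0.437, 0.002, 0.001]
force: [2.6, -5.5, 0.7]
finger_gap: 0.164
gripper_force: 59.9
```

```bash
python3 see.py w3
```

```text
t 15.5 p [ 0.516  -0.0953  0.1966] yaw -51.9 F [ 2.6 -5.5  0.7] M [-0.84 -0.42  0.24] gap 0.164 q6 2.08
shift [-0.0024 -0.0007  0.0006] turn [ 3.000e-01 -1.000e-01 -1.279e+02]
{}
```

View pics/w3.png

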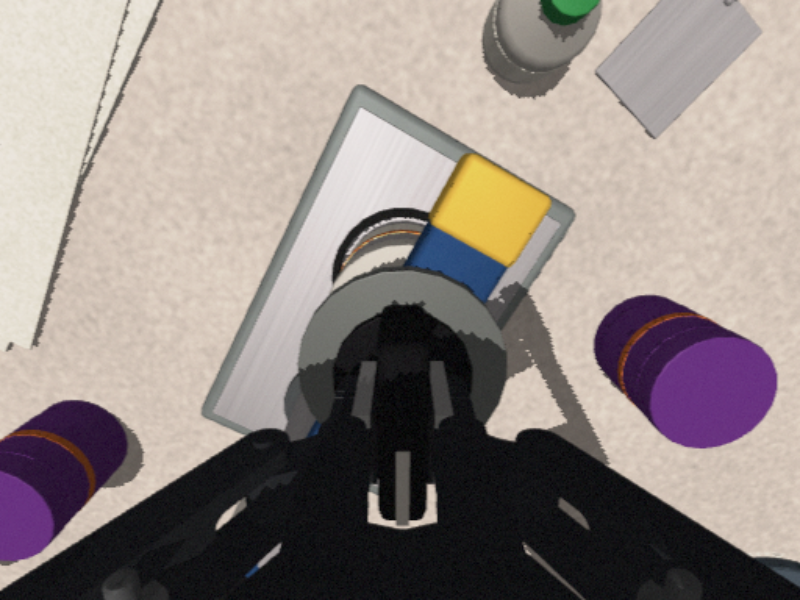

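The red mark is now hidden behind the finger at about (322,412) and the torque dipped, so the disc has stopped and the knob is leaving its first pocket. I carry on in small steps.

Call:
{"method": "step_arm", "body": {"commands": [0, 0, 0, 0, 0, 3, 0, 0, 0, 0, 0, 6, 0, 0, 0, 0, 0, 8, 0, 0, 0, 0, 0, 8, 0, 0, 0, 0, 0, 8, 0, 0, 0, 0, 0, 8, 0, 0, 0, 0, 0, 8, 0, 0, 0, 0, 0, 8, 0, 0, 0, 0, 0, 8, 0, 0, 0, 0, 0, 8]}}

```text
t: 16.55
tcp_pos: [0.5158, -0.0954, 0.1966]
tool_rot: [0.867, -0.499, 0.002, 0.001]
force: [2.4, -6.4, -0.7]
finger_gap: 0.166
gripper_force: 59.9
```

```bash
python3 see.py
```

```text
t 16.55 p [ 0.5158 -0.0954  0.1966] yaw -59.9 F [ 2.4 -6.4 -0.7] M [-0.88 -0.4   0.09] gap 0.166 q6 2.22
shift [-0.0025 -0.0005  0.0006] turn [ 3.000e-01 -1.000e-01 -1.359e+02]
{}
```

Call:
{"method": "step_arm", "body": {"commands": [0, 0, 0, 0, 0, 3, 0, 0, 0, 0, 0, 6, 0, 0, 0, 0, 0, 7, 0, 0, 0, 0, 0, 7, 0, 0, 0, 0, 0, 7, 0, 0, 0, 0, 0, 7, 0, 0, 0, 0, 0, 7, 0, 0, 0, 0, 0, 7, 0, 0, 0, 0, 0, 7, 0, 0, 0, 0, 0, 7]}}

```text
t: 17.6
tcp_pos: [0.5157, -0.0955, 0.1966]
tool_rot: [0.835, -0.551, 0.002, 0.002]
force: [2.4, -6.9, 0.1]
finger_gap: 0.167
gripper_force: 59.8
```

```bash
python3 see.py
```

```text
t 17.6 p [ 0.5157 -0.0955  0.1966] yaw -66.8 F [ 2.4 -6.9  0.1] M [-0.9  -0.39  0.29] gap 0.167 q6 2.35
shift [-0.0026 -0.0003  0.0006] turn [ 4.000e-01 -1.000e-01 -1.428e+02]
{}
```

Torque rose again, so I let go and look rather than guess.

Call:
{"method": "step_arm", "body": {"commands": [0, 0, 0, 0, 0, 0, 0, 0, 0, 0, 0, 0, 0, 0, 0, 0, 0, 0, 0, 0, 0, 0, 0, 0, 0, 0, 0, 0, 0, 0, 0, 0, 0, 0, 0, 0, 0, 0, 0, 0, 0, 0, 0, 0, 0, 0, 0, 0, 0, 0, 0, 0, 0, 0, -0.02, 0, 0, 0], "jaw": 70}}

```text
validation failed for argument at $.co...
```

Call:
{"method": "step_arm", "body": {"commands": [0, 0, -0.04, 0, 0, 0, 0, 0, -0.08, 0, 0, 0, 0, 0, -0.085, 0, 0, 0, 0, 0, -0.085, 0, 0, 0, 0, 0, -0.085, 0, 0, 0, 0, 0, -0.085, 0, 0, 0, 0, 0, -0.085, 0, 0, 0, 0, 0, -0.085, 0, 0, 0, 0, 0, -0.085, 0, 0, 0, 0, 0, -0.085, 0, 0, 0]}}

```text
t: 18.65
tcp_pos: [0.5149, -0.0931, 0.2812]
tool_rot: [0.834, -0.552, -0.0, 0.0]
force: [0.3, 0.0, -0.6]
finger_gap: -0.004
gripper_force: 0.0
```

```bash
python3 see.py w4
```

```text
t 18.65 p [ 0.5149 -0.0931  0.2812] yaw -67.0 F [ 0.3  0.  -0.6] M [-0.03  0.02  0.05] gap -0.004 q6 2.35
shift [-0.     -0.0002  0.0852] turn [  -0.    0. -143.]
{'red': (109, np.float64(0.0327), np.float64(91.6))}
```

View pics/w4.png

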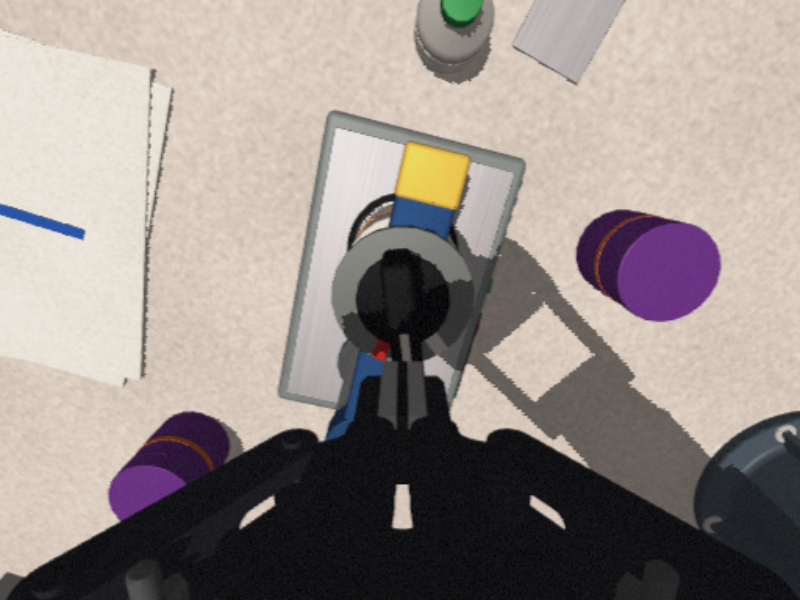

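My first call was malformed and refused, so the closed fingers slid up off the knob instead. In this view nothing else looks moved. Red is at (381,351), just beside the pointer end at (404,345), which suggests green. The fingers hide the rest, so I move aside and check.

Call:
{"method": "step_arm", "body": {"commands": [-0.02, 0, -0.02, 0, 0, 0, -0.04, 0, -0.04, 0, 0, 0, -0.06, 0, -0.05, 0, 0, 0, -0.06, 0, -0.05, 0, 0, 0, -0.06, 0, -0.05, 0, 0, 0, -0.06, 0, -0.05, 0, 0, 0, -0.06, 0, -0.05, 0, 0, 0, -0.06, 0, -0.05, 0, 0, 0, -0.06, 0, -0.05, 0, 0, 0, -0.06, 0, -0.05, 0, 0, 0], "jaw": 70}}

```text
t: 19.7
tcp_pos: [0.4915, -0.0381, 0.3311]
tool_rot: [0.834, -0.552, -0.0, 0.0]
force: [-0.1, -0.4, 0.3]
finger_gap: 0.699
gripper_force: 0.0
```

```bash
python3 see.py; python3 - <<'E'
import pickle;from h import *
s,p=pickle.load(open("w.pkl","rb"))
M=p["mount"];T=Ro.from_quat(s["tool_rot"]).as_matrix();k=M[:3,:3].T@(T.T@(np.array([.5155,-.0925,.2])-s["tcp_pos"])-M[:3,3])
u,v=int(p["fx"]*k[0]/k[2]+p["cx"]),int(p["fy"]*k[1]/k[2]+p["cy"]);x0,y0=max(u-60,0),max(v-60,0);print(x0,y0)
cv2.imwrite("pics/w5.png",cv2.convertScaleAbs(cv2.resize(p["pixels"][y0:y0+120,x0:x0+120],(600,600),interpolation=cv2.INTER_CUBIC),alpha=1.7))
E
```

```text
t 19.7 p [ 0.4915 -0.0381  0.3311] yaw -67.0 F [-0.1 -0.4  0.3] M [-0.05 -0.04  0.01] gap 0.699 q6 2.44
shift [ 0.0597 -0.0003  0.135 ] turn [  -0.    0. -143.]
{'green': (12, np.float64(0.0377), np.float64(121.3)), 'red': (97, np.float64(0.0321), np.float64(90.9))}
196 58
```

View pics/w5.png

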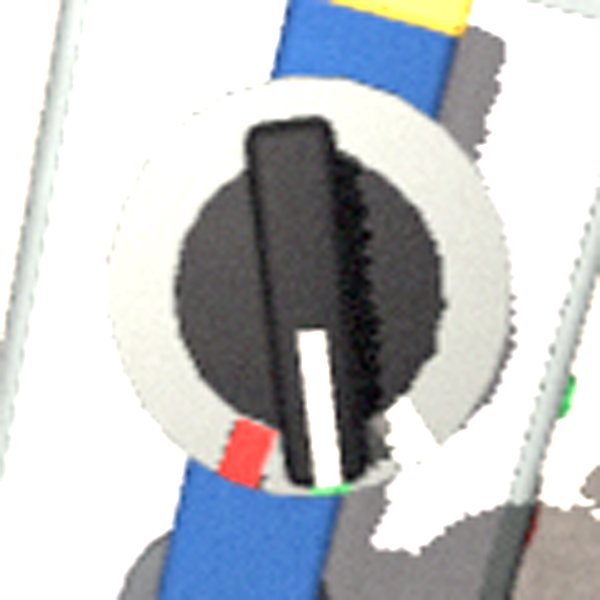

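The pointer, with its end at (328,490), lies over the green mark. Red is clear at (247,453) and white at (410,425), so it clicked exactly once. I back away and do a final check of the scene.

Call:
{"method": "step_arm", "body": {"commands": [-0.03, 0, -0.02, 0, 0, 0, -0.07, 0, -0.04, 0, 0, 0, -0.11, 0, -0.05, 0, 0, 0, -0.15, 0, -0.05, 0, 0, 0, -0.19, 0, -0.05, 0, 0, 0, -0.23, 0, -0.05, 0, 0, 0, -0.25, 0, -0.05, 0, 0, 0, -0.25, 0, -0.05, 0, 0, 0, -0.25, 0, -0.05, 0, 0, 0, -0.25, 0, -0.05, 0, 0, 0]}}

```text
t: 20.75
tcp_pos: [0.3974, 0.1724, 0.3809]
tool_rot: [0.839, -0.544, -0.006, -0.007]
force: [-0.4, 0.4, -0.8]
finger_gap: 0.699
gripper_force: 0.0
```

```bash
python3 - <<'E'
from station import manip;import cv2,numpy as np
print(manip.sense()["tcp_pos"],manip.sense()["qd"].round(3))
a=manip.snapshot("scene")["pixels"];b=manip.snapshot("top")["pixels"]
o=np.zeros((600,800,3),np.uint8);o[:,:400]=cv2.resize(a[150:360,150:290],(400,600));o[:300,400:]=cv2.resize(b,(400,300))
o[300:,400:]=cv2.resize(b[130:250,220:380],(400,300));cv2.imwrite("pics/f.png",o)
E
```

```text
[0.39738681 0.1723907  0.38086863] [-0.004  0.002  0.     0.002  0.001  0.   ]
```

View pics/f.png

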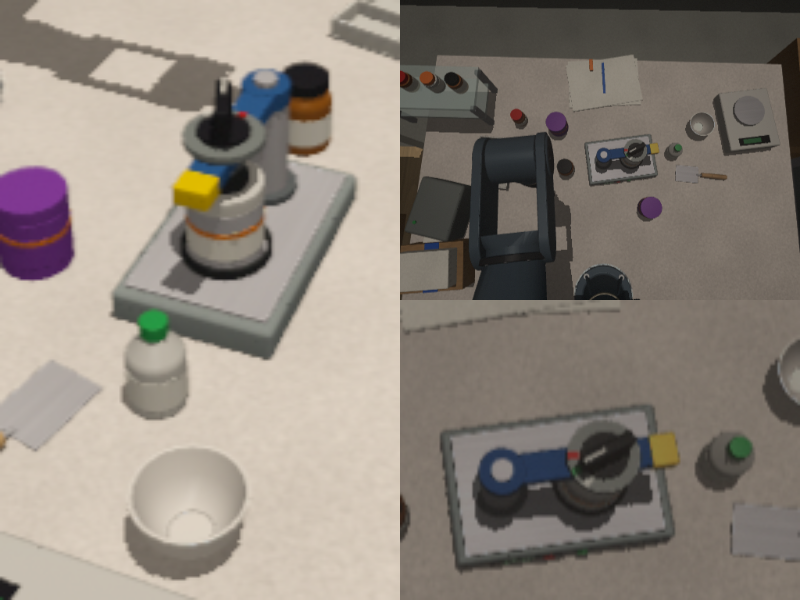

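The canister stands in its cradle at (225,215) with the pad on its lid. The arm is closed at (195,190), the bystanders are where they were, and the robot is clear, so I hand in.

```bash
python3 -c "
from station import manip;print(manip.sign_off())"
```

```text
the job is handed in; nothing more can be done
None
```

Job handed in at about 21 s: the clamp arm is closed to its stop, the knob has clicked once with its pointer on green, and the canister and the other things on the bench look undisturbed; at the end the closed fingers slid up off the knob instead of opening first, because a malformed release command was refused.

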